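# Seat the trimmer's top platen on the clay specimen

## Task

Two specimen trimmers stand on the bench and only one has a clay specimen on its turntable. With the fingertips, press down on the black knob on top of that trimmer's spindle until its platen rests on the specimen, gently so that the soft clay is not squashed, then withdraw. Press the knob without pinching it, do not touch the specimen or the empty trimmer, and leave the things lying about undisturbed.

Things in the scene. Friction and masses are not known exactly. Their poses are not given: they have to be found in the camera images.
- trimmer: the trimmer that holds the clay specimen, fixed to the bench: grey steel base plate 105 x 130 x 12 mm on 4 mm feet, turntable disc 60 mm across whose top is 30 mm above the bench, two 9 mm upright posts at y = +50 and -50 mm, joined by a crossbar (26 x 124 mm) whose top is 178 mm high, and a vertical spindle through the crossbar. Origin: centre of the underside, on the bench; z up. The axis of turntable and spindle lies at x = +20 mm, y = 0. Nothing stands above the knob.
- trimmer_spindle: the spindle of that trimmer, one rigid part: round black knob on top (26 mm across, 12 mm thick), thin rod, and at the lower end the platen, a disc 39 mm across and 8 mm thick. It slides only up and down, against a friction of about 3 N, and stays at any height at which it is left; it can go 30 mm down from its highest position. Origin: the trimmer's origin, less the amount by which it has been lowered.
- knob_top (a point): centre of the flat top face of the knob of the trimmer with the specimen, on the spindle's axis: the place to press; 226 mm above the bench when the spindle is fully up, 220 mm or more at the start
- platen (a point): centre of the underside of that trimmer's platen, 103.5 mm below knob_top
- specimen: brown upright clay cylinder, 39.6 mm across and 78 mm tall, 0.19 kg, standing loose on that trimmer's turntable under the platen. Origin: centre of its underside; z up. The clay is soft: the platen may press on it with up to 30 N, more counts as squashed
- specimen_top (a point): centre of the specimen's top face, about 108 mm above the bench and 8 to 15 mm below the platen at the start
- soil_trimmer: the empty trimmer, of the same make and size, with nothing on its turntable; to be left alone. Origin: centre of its underside; same axes as trimmer
- other_knob_top (a point): centre of the top face of the empty trimmer's knob; to be left alone
- next_specimen: a second clay cylinder like the first, standing on the bench behind the trimmers, waiting its turn; to be left alone. Origin: centre of its underside
- spatula: trimming spatula with dark wooden handle and steel blade, 20 x 230 x 18 mm, lying across the bench behind the trimmers at the right; to be left alone. Origin: centre of its underside, long axis y
- caliper: steel vernier caliper 74 x 210 x 7 mm, lying behind the trimmers at the left; to be left alone. Origin: centre of its underside, long axis y

How it is judged:
By the outcome, as a careful person would: the job done as asked, in the order asked, and still so for the second after the job is handed in, with the robot touching nothing.
It also fails if it takes over 40 s, if anything falls off the work surface, if the arm or the gripper's body presses on something with over 40 N, if the wrist force passes 120 N, or if a joint passes its speed limit or range.

## Robot

A 7-joint arm with a two-finger parallel gripper is mounted at the origin on a cart in front of the work surface, level with it; the furniture and walls round the work are solid. World frame = base frame: x ahead of the robot, y to its left, z up, the work surface at z = 0. Lengths are in m, angles in degrees, forces in N, time in s.
With the tool pointing down it reaches from about 0.425 to 0.825 m from the base axis. Payload 3.6 kg.
Tool frame: the origin (TCP) lies on the centre line of the jaws, within the pads' length; the fingertips stand tips_ahead ahead of it and the grasp point (between the pads) lies 5 mm behind it (tips_ahead is the distance from the TCP to the fingertips, in m); z points along the fingers, y is the direction in which the jaws open and shut (so a half turn about z gives the same grasp; the last joint's range is limited). The gripper opens to 93 mm and grips with 3 to 60 N. Pads are 15 mm wide; open, the fingers measure 128 mm over their backs; the gripper's body (75 mm by 188 mm) begins 65 mm behind the grasp point.
Start: joints at [-74.456, 35.231, -0.722, 81.555, 0.464, 63.22, -2.315], TCP at [0.191, 0.621, 0.233] pointing down, gripper open.
Joint ranges: [-178.69, 178.69], [-17.37, 117.87], [-77.05, 75.6], [15.02, 138.74], [-78.02, 258.01], [0.78, 113.62], [-162.83, 162.83]. Speed limits (degrees/s): [159.86, 159.86, 180, 180, 180, 180, 180].

## Interface

Orientations are given as a 3x3 rotation matrix whose columns are the frame's x, y, z axes.
In Python, from workcell import sense, camera, sign_off, tips_ahead gives the robot as it stands.
- The arm moves only by the tool step_arm, never from a script. Its argument "motion" is a list of rows, each an object of numbers: "grip": the opening, from 0 (shut) to 1 (fully open); "tx", "ty", "tz": the shift along the tool's x, y, z in m; "spin": the turn about the tool's z in degrees. In form: [{"grip": .., "tx": .., "ty": .., "tz": .., "spin": ..}, ...]. A call has exactly 10 rows; each row is the pose to reach, as a shift and turn from the pose commanded when the call began, along the tool's axes at that moment; what a row does not reach only later rows make up. A row lasts 1/8 s, in which the tool goes at most 62.5 mm and 10.7 degrees, less where a joint would pass 70% of its speed; a pose out of reach is approached as far as the arm can. A call with a gripper value outside its range is refused whole. The fingers move at their own pace and stop on an object; "force" is the grip in N (left out, the last holds). Time passes only in rows, so rows that repeat a pose let the fingers close, or fill a call up. It gives the time, the measured TCP pose, the force and the opening at its end, in the units of the state.
- sense(): the state, without advancing time (a new reading comes with each control period).
- camera(name): name is "scene" or "top"; returns a dict with "color" (384x512x3 uint8, red, green, blue), "fovy" (degrees; the focal length in pixels is half the picture's height over the tangent of half this angle, whatever the lens; pixels are square), "cx", "cy" (the principal point, pixels), "k1" (the pictures are not rectified: a ray, as slopes to the right and down, at radius r is drawn at 1 + k1 r^2 times it, then the intrinsics apply), "view" (4x4, takes a point from world to camera coordinates). Camera axes: x right, y up, looking along -z (the intrinsics and any distortion apply to the point x, -y, -z); pixel columns grow to the right and rows downward; lengths in m; the calibration is good to about 2 mm. A picture is of the moment at which its call begins. There is no depth.
- sign_off(): hands the job in, once; it reports no verdict.
The state is a dict: "t": time; "joint_pos": joint angles; "joint_velocities": joint speeds; "joint_efforts": joint torques, N m; "position": TCP position; "ee_rot": TCP orientation; "force": force on the tool from outside, world axes, zero at the start; "moment": the same for the moment, N m; "grip_width": opening from 0.0 (shut) to 1.0 (fully open).
Only numpy, scipy, OpenCV 4.12 (cv2) and the standard library are available. Lean on these libraries where they do the work, as an engineer would, in place of code of your own. Each camera call takes 0.05 s, during which the arm holds its last target. There are 200 camera calls.

## Working session

There is one attempt and no reset: what is moved stays moved. The work goes in short steps, Python scripts to look and compute and a tool call to move; the robot and the scene stay as the last step left them, time stands still between calls to the robot, and variables do not carry over. Pictures are saved under pics/ and viewed, about 8 in all and at most 12, crops included, and the job is handed in when it is done.

Besides the shell and the picture viewer there is one more tool, called after "Call:" as name([rows], argument=value, ...), one row to a line, values as JSON. step_arm: Moves the arm, as the interface text tells. Its arguments: {"type":"object","properties":{"motion":{"type":"array"},"force":{"type":"number"}},"required":["motion"]}

```bash
mkdir -p pics; ls
cat > h.py <<'E'
import numpy as np, cv2
from workcell import sense, camera, sign_off, tips_ahead
def K(c):
    h=c["color"].shape[0]; f=h/2/np.tan(np.radians(c["fovy"])/2)
    return np.array([[f,0,c["cx"]],[0,f,c["cy"]],[0,0,1.]]), np.array([c["k1"],0,0,0,0.])
def ray(c,uv):
    k,d=K(c); p=cv2.undistortPoints(np.array([[uv]],float),k,d)[0,0]
    V=np.array(c["view"]); R=V[:3,:3]; o=-R.T@V[:3,3]
    v=R.T@np.array([p[0],-p[1],-1]); return o,v/np.linalg.norm(v)
def onplane(c,uv,z):
    o,v=ray(c,uv); return o+v*(z-o[2])/v[2]
def proj(c,P):
    k,d=K(c); V=np.array(c["view"]); q=V[:3,:3]@np.array(P,float)+V[:3,3]
    q=q*[1,-1,-1]; return cv2.projectPoints(q.reshape(1,1,3),np.zeros(3),np.zeros(3),k,d)[0].ravel()
def two(c1,u1,c2,u2):
    o1,a=ray(c1,u1);o2,b=ray(c2,u2)
    s=np.linalg.lstsq(np.c_[a,-b],o2-o1,rcond=None)[0]
    p,q=o1+a*s[0],o2+b*s[1]; return (p+q)/2,np.linalg.norm(p-q)
E
python3 - <<'E'
from h import *
import pickle
s=sense(); print(s, tips_ahead)
for n in("scene","top"):
    c=camera(n); pickle.dump(c,open(n+".pkl","wb")); cv2.imwrite(f"pics/{n}0.png",cv2.resize(c["color"][:,:,::-1],(800,600),interpolation=cv2.INTER_CUBIC))
    print(n,c["fovy"],c["cx"],c["cy"],c["k1"],np.linalg.inv(c["view"]).round(3))
E
```

```text
pics
{'t': 0.0, 'joint_pos': array([-74.45522273,  35.289643  ,  -0.72290679,  81.63995005,
         0.46413733,  63.22028066,  -2.31548054]), 'joint_velocities': array([-0.13563964,  0.08228066,  0.084162  ,  0.01497075,  0.00694889,
        0.04243916, -0.00028879]), 'joint_efforts': array([-2.77499357e-04, -4.58930326e+01,  2.08965037e-01, -1.65748000e+01,
       -6.10952382e-02,  2.03765812e-02,  2.36434689e-04]), 'position': array([0.19049536, 0.620669  , 0.23148463]), 'ee_rot': array([[-9.55998139e-01,  2.93371853e-01, -7.16984764e-04],
       [ 2.93372727e-01,  9.55994966e-01, -2.46340113e-03],
       [-3.72587296e-05, -2.56535067e-03, -9.99996709e-01]]), 'force': array([-0.04528123, -0.53473901, -0.13714653]), 'moment': array([ 0.00068123, -0.03303533,  0.03717749]), 'grip_width': 0.9994619148132092} 0.014
scene 44.369567906789925 253.58747780949383 199.89647585123052 -0.15942456722758355 [[ 0.864  0.341 -0.37   0.151]
 [-0.503  0.575 -0.645 -0.709]
 [-0.007  0.743  0.669  0.955]
 [ 0.     0.     0.     1.   ]]
top 47.75860043717898 257.4128112784069 197.44516211591 -0.1450544565545476 [[ 0.008  0.997 -0.075  0.523]
 [-1.     0.008 -0.004  0.062]
 [-0.003  0.075  0.997  1.191]
 [ 0.     0.     0.     1.   ]]
```

View pics/scene0.png

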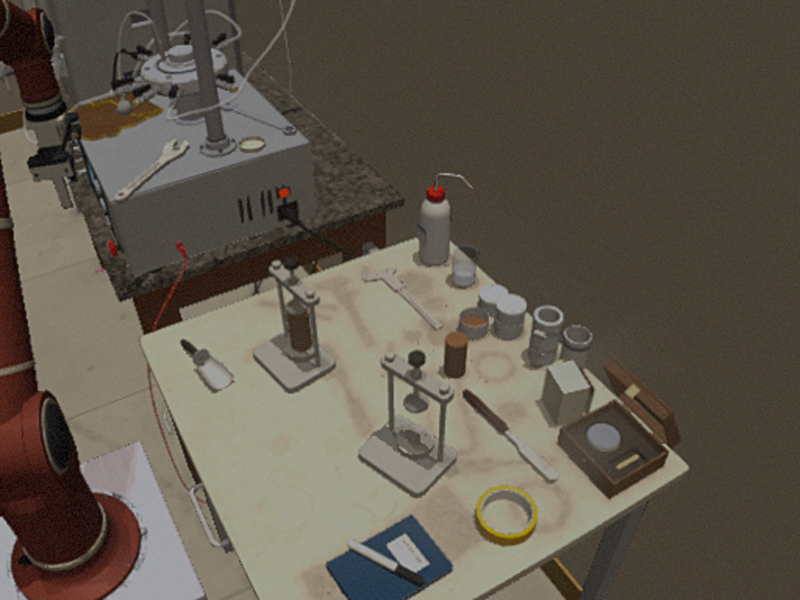

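View pics/top0.png

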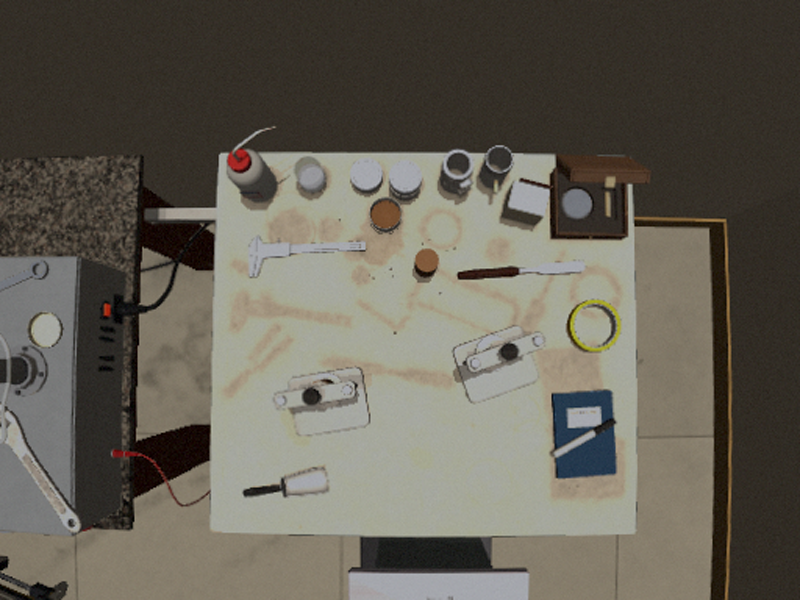

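Scene view: the trimmer with the specimen is the left one, with its knob near (291,265) in the view, brown clay at (300,325). Top view: same trimmer, with its knob near (312,396); the empty one's knob is near (509,352). The gripper is at lower left, in front of the grey machine.

```bash
cat > m.py <<'E'
from h import *
def blob(c,uv,r=16,th=60):
    g=c["color"].max(2); u,v=map(int,uv)
    m=np.zeros_like(g); m[v-r:v+r,u-r:u+r]=(g[v-r:v+r,u-r:u+r]<th)
    n,l,s,ce=cv2.connectedComponentsWithStats(m,connectivity=4)
    return [(s[i].tolist(),ce[i].round(2).tolist()) for i in range(1,n) if s[i,4]>15]
E
python3 - <<'E'
from m import *
import pickle
S,T=[pickle.load(open(n+".pkl","rb")) for n in("scene","top")]
for th in(45,60,75):
    print(th,"S",blob(S,(186,169),14,th)); print("T",blob(T,(200,253),14,th)); print("To",blob(T,(326,225),14,th))
print(onplane(T,(200,253),.223),onplane(T,(326,225),.223))
def crop(c,uv,r,n): 
    u,v=uv; return cv2.resize(c["color"][v-r:v+r,u-r:u+r,::-1],(400,400),interpolation=cv2.INTER_NEAREST)
cv2.imwrite("pics/crop.png",np.hstack([crop(S,(188,190),40,0),crop(T,(200,253),25,0)]))
# other objects along the route: machine extents in top at guessed height
print("machine edge",onplane(T,(50,165),.2),onplane(T,(50,340),.2),onplane(T,(85,335),0))
E
```

```text
45 S [([177, 155, 8, 4, 16], [180.5, 156.12]), ([172, 156, 8, 6, 26], [174.5, 158.04]), ([182, 162, 10, 11, 54], [186.74, 167.87])]
T [([194, 249, 11, 9, 72], [198.92, 253.03])]
To [([321, 220, 10, 10, 70], [325.34, 224.33])]
60 S [([172, 155, 28, 20, 423], [186.4, 162.35])]
T [([194, 248, 11, 11, 91], [198.92, 253.35])]
To [([320, 220, 11, 11, 90], [325.4, 224.68])]
75 S [([172, 155, 28, 21, 445], [186.58, 162.71]), ([185, 177, 6, 6, 18], [187.11, 179.72])]
T [([194, 248, 12, 11, 98], [198.96, 253.29])]
To [([320, 220, 12, 11, 100], [325.37, 224.83])]
[0.47109518 0.19241912 0.223     ] [ 0.53567504 -0.08839913  0.223     ]
machine edge [0.67209821 0.56323964 0.2       ] [0.25593155 0.55357059 0.2       ] [0.22233385 0.54684447 0.        ]
```

View pics/crop.png

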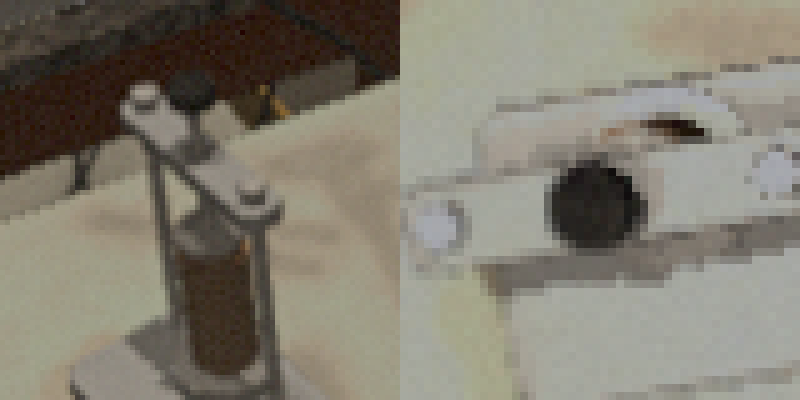

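The crops show the left trimmer's knob at (186.5,168) scene and (199,253) top, with clay beneath it: the right one. Now triangulating.

Run:
```python
from m import *
import pickle
S,T=[pickle.load(open(n+".pkl","rb")) for n in("scene","top")]
print("knob mid",two(S,(186.5,168),T,(198.95,253.2)))
for z in(.220,.226): p=onplane(T,(198.95,253.2),z); print(p, proj(S,p-[0,0,.006]))
# heading: crossbar caps in top crop -> pixels
a=onplane(T,(175+38/8,228+225/8),.18);b=onplane(T,(175+378/8,228+172/8),.18)
print(a,b,(a+b)/2,np.degrees(np.arctan2(*(a-b)[[0,1]])))
# specimen top far edge/ scene
p=onplane(T,(198.95,253.2),.222)
s=sense(); R=s["ee_rot"]; print(s["position"], "tool shift:",R.T@(np.r_[p[:2],.30]-s["position"]))
print("hyp", np.hypot(p[0],p[1]))
```

```text
knob mid (array([0.4718103 , 0.19486666, 0.21716781]), np.float64(0.0033110405856746246))
[0.47045532 0.19517952 0.22      ] [185.4381748  169.07437805]
[0.47078285 0.19435444 0.226     ] [185.44866175 167.3506777 ]
[0.46082261 0.2456776  0.18      ] [0.47752185 0.14638012 0.18      ] [0.46917223 0.19602886 0.18      ] -9.546323319680372
[0.19052922 0.62076218 0.2316134 ] tool shift: [-0.39264947 -0.32512267 -0.06762319]
hyp 0.509331631499889
```

Call:
step_arm([
  {"grip":0,"tx":0,"ty":0,"tz":-0.04,"spin":0},
  {"grip":0,"tx":0,"ty":0,"tz":-0.08,"spin":0},
  {"grip":0,"tx":-0.02,"ty":-0.016,"tz":-0.1,"spin":0},
  {"grip":0,"tx":-0.05,"ty":-0.041,"tz":-0.1,"spin":0},
  {"grip":0,"tx":-0.08,"ty":-0.066,"tz":-0.1,"spin":0},
  {"grip":0,"tx":-0.11,"ty":-0.091,"tz":-0.1,"spin":0},
  {"grip":0,"tx":-0.14,"ty":-0.116,"tz":-0.1,"spin":0},
  {"grip":0,"tx":-0.17,"ty":-0.141,"tz":-0.1,"spin":0},
  {"grip":0,"tx":-0.19,"ty":-0.157,"tz":-0.1,"spin":0},
  {"grip":0,"tx":-0.2,"ty":-0.165,"tz":-0.1,"spin":0},
], force=10)

```text
t: 1.35
position: [0.3343, 0.4034, 0.3324]
ee_rot: [[-0.955, 0.296, -0.0], [0.296, 0.955, -0.001], [-0.0, -0.001, -1.0]]
force: [-0.5, 0.9, 0.3]
grip_width: 0.012
```

Call:
step_arm([
  {"grip":0,"tx":-0.02,"ty":-0.017,"tz":0,"spin":0},
  {"grip":0,"tx":-0.05,"ty":-0.041,"tz":0,"spin":0},
  {"grip":0,"tx":-0.08,"ty":-0.066,"tz":0,"spin":0},
  {"grip":0,"tx":-0.11,"ty":-0.091,"tz":0,"spin":0},
  {"grip":0,"tx":-0.14,"ty":-0.116,"tz":0,"spin":0},
  {"grip":0,"tx":-0.17,"ty":-0.141,"tz":0.01,"spin":0},
  {"grip":0,"tx":-0.185,"ty":-0.153,"tz":0.025,"spin":0},
  {"grip":0,"tx":-0.192,"ty":-0.159,"tz":0.04,"spin":0},
  {"grip":0,"tx":-0.192,"ty":-0.159,"tz":0.055,"spin":0},
  {"grip":0,"tx":-0.192,"ty":-0.159,"tz":0.055,"spin":0},
])

```text
t: 2.6
position: [0.4691, 0.1976, 0.2762]
ee_rot: [[-0.957, 0.291, -0.004], [0.291, 0.957, -0.001], [0.003, -0.002, -1.0]]
force: [-0.0, -0.2, -0.3]
grip_width: 0.008
```

Run:
```python
from h import *
s=sense();print(s["position"],s["force"],s["grip_width"])
S=camera("scene");T=camera("top")
def crop(c,uv,r): 
    u,v=uv; return cv2.resize(c["color"][v-r:v+r,u-r:u+r,::-1],(400,400),interpolation=cv2.INTER_NEAREST)
cv2.imwrite("pics/c2.png",np.hstack([crop(S,(188,170),32),crop(T,(200,253),40)]))
tip=s["position"]+s["ee_rot"][:,2]*tips_ahead
print(tip,(proj(S,tip)-[156,138])*400/64,proj(T,tip))
```

```text
[0.4690893  0.19756578 0.27620335] [-0.00603708 -0.20514328 -0.29796621] 0.00829470975817469
[0.46904016 0.19755538 0.26220344] [166.14746493  97.02945128] [195.12747194 254.8897917 ]
```

View pics/c2.png

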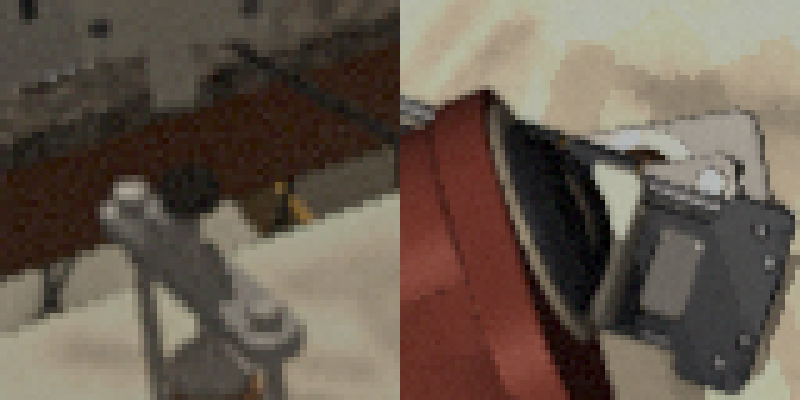

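The fingers (tip near (178,105) in the crop) stand above the knob at (190,190), and the remaining offset is about 2-3 mm, as the measured pose says. I'll correct it and descend to just short of contact between platen and clay, which is expected at tip height about 0.2115.

Call:
step_arm([
  {"grip":0,"tx":-0.002,"ty":-0.002,"tz":0.005,"spin":0},
  {"grip":0,"tx":-0.002,"ty":-0.002,"tz":0.015,"spin":0},
  {"grip":0,"tx":-0.002,"ty":-0.002,"tz":0.025,"spin":0},
  {"grip":0,"tx":-0.002,"ty":-0.002,"tz":0.032,"spin":0},
  {"grip":0,"tx":-0.002,"ty":-0.002,"tz":0.036,"spin":0},
  {"grip":0,"tx":-0.002,"ty":-0.002,"tz":0.039,"spin":0},
  {"grip":0,"tx":-0.002,"ty":-0.002,"tz":0.041,"spin":0},
  {"grip":0,"tx":-0.002,"ty":-0.002,"tz":0.043,"spin":0},
  {"grip":0,"tx":-0.002,"ty":-0.002,"tz":0.044,"spin":0},
  {"grip":0,"tx":-0.002,"ty":-0.002,"tz":0.044,"spin":0},
])

```text
t: 3.95
position: [0.4718, 0.1942, 0.2337]
ee_rot: [[-0.956, 0.293, 0.0], [0.293, 0.956, 0.0], [-0.0, 0.0, -1.0]]
force: [-0.9, 0.3, 1.1]
grip_width: 0.003
```

Call:
step_arm([
  {"grip":0,"tx":0,"ty":0,"tz":0.0005,"spin":0},
  {"grip":0,"tx":0,"ty":0,"tz":0.001,"spin":0},
  {"grip":0,"tx":0,"ty":0,"tz":0.0015,"spin":0},
  {"grip":0,"tx":0,"ty":0,"tz":0.002,"spin":0},
  {"grip":0,"tx":0,"ty":0,"tz":0.0025,"spin":0},
  {"grip":0,"tx":0,"ty":0,"tz":0.003,"spin":0},
  {"grip":0,"tx":0,"ty":0,"tz":0.0035,"spin":0},
  {"grip":0,"tx":0,"ty":0,"tz":0.004,"spin":0},
  {"grip":0,"tx":0,"ty":0,"tz":0.004,"spin":0},
  {"grip":0,"tx":0,"ty":0,"tz":0.004,"spin":0},
])

```text
t: 5.2
position: [0.4718, 0.1941, 0.2296]
ee_rot: [[-0.956, 0.293, 0.0], [0.293, 0.956, -0.0], [-0.0, 0.0, -1.0]]
force: [0.5, 0.2, 1.2]
grip_width: 0.005
```

Run:
```python
from h import *
s=sense();print(s["position"],s["force"])
S=camera("scene")
cv2.imwrite("pics/c3.png",cv2.resize(S["color"][150:220,150:230,::-1],(640,560),interpolation=cv2.INTER_NEAREST))
```

```text
[0.47178245 0.19413998 0.22958118] [0.51048298 0.17954777 1.22399902]
```

View pics/c3.png

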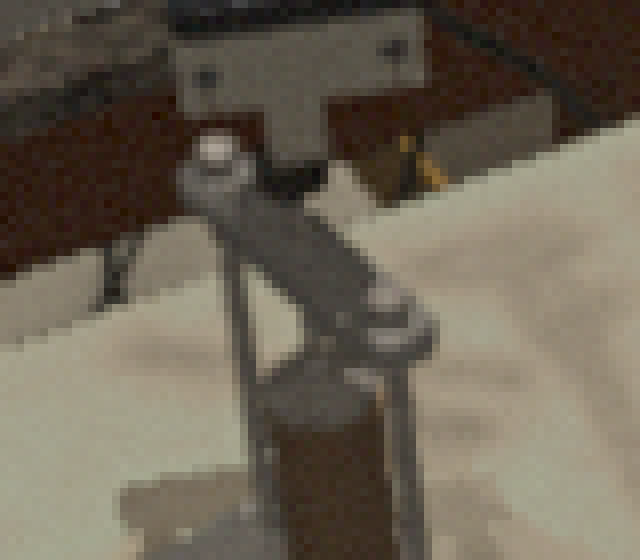

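The finger pads sit centred on the knob near (295,180); the platen is at about (325,390), close to the clay top. Going on in small steps.

Call:
step_arm([
  {"grip":0,"tx":0,"ty":0,"tz":0.0004,"spin":0},
  {"grip":0,"tx":0,"ty":0,"tz":0.0008,"spin":0},
  {"grip":0,"tx":0,"ty":0,"tz":0.0012,"spin":0},
  {"grip":0,"tx":0,"ty":0,"tz":0.0016,"spin":0},
  {"grip":0,"tx":0,"ty":0,"tz":0.002,"spin":0},
  {"grip":0,"tx":0,"ty":0,"tz":0.0022,"spin":0},
  {"grip":0,"tx":0,"ty":0,"tz":0.0024,"spin":0},
  {"grip":0,"tx":0,"ty":0,"tz":0.0026,"spin":0},
  {"grip":0,"tx":0,"ty":0,"tz":0.0028,"spin":0},
  {"grip":0,"tx":0,"ty":0,"tz":0.003,"spin":0},
])

```text
t: 6.5
position: [0.4718, 0.1942, 0.2268]
ee_rot: [[-0.956, 0.293, 0.0], [0.293, 0.956, 0.0], [-0.0, 0.0, -1.0]]
force: [-0.1, -1.1, 3.4]
grip_width: 0.002
```

Tip at 0.2128, with only the spindle's friction (3.4 N). On by 0.1 mm per row.

Call:
step_arm([
  {"grip":0,"tx":0,"ty":0,"tz":0.0001,"spin":0},
  {"grip":0,"tx":0,"ty":0,"tz":0.0002,"spin":0},
  {"grip":0,"tx":0,"ty":0,"tz":0.0003,"spin":0},
  {"grip":0,"tx":0,"ty":0,"tz":0.0004,"spin":0},
  {"grip":0,"tx":0,"ty":0,"tz":0.0005,"spin":0},
  {"grip":0,"tx":0,"ty":0,"tz":0.0006,"spin":0},
  {"grip":0,"tx":0,"ty":0,"tz":0.0007,"spin":0},
  {"grip":0,"tx":0,"ty":0,"tz":0.0008,"spin":0},
  {"grip":0,"tx":0,"ty":0,"tz":0.0009,"spin":0},
  {"grip":0,"tx":0,"ty":0,"tz":0.001,"spin":0},
])

```text
t: 7.75
position: [0.4718, 0.1942, 0.2268]
ee_rot: [[-0.956, 0.293, 0.001], [0.293, 0.956, 0.0], [-0.0, 0.001, -1.0]]
force: [-1.5, -1.4, 10.1]
grip_width: 0.006
```

Stalled: 1 mm further commanded gave 7 N more and no motion, so the platen seems to be seated. I'll add 0.7 mm more to rule out sticking; that stays well below 30 N.

Call:
step_arm([
  {"grip":0,"tx":0,"ty":0,"tz":0.0001,"spin":0},
  {"grip":0,"tx":0,"ty":0,"tz":0.0002,"spin":0},
  {"grip":0,"tx":0,"ty":0,"tz":0.0003,"spin":0},
  {"grip":0,"tx":0,"ty":0,"tz":0.0004,"spin":0},
  {"grip":0,"tx":0,"ty":0,"tz":0.0005,"spin":0},
  {"grip":0,"tx":0,"ty":0,"tz":0.0006,"spin":0},
  {"grip":0,"tx":0,"ty":0,"tz":0.0007,"spin":0},
  {"grip":0,"tx":0,"ty":0,"tz":0.0007,"spin":0},
  {"grip":0,"tx":0,"ty":0,"tz":0.0007,"spin":0},
  {"grip":0,"tx":0,"ty":0,"tz":0.0007,"spin":0},
])

```text
t: 9.0
position: [0.4718, 0.1942, 0.2267]
ee_rot: [[-0.956, 0.293, 0.001], [0.293, 0.956, 0.001], [-0.001, 0.001, -1.0]]
force: [-3.2, -1.0, 13.0]
grip_width: 0.004
```

Run:
```python
from h import *
s=sense();print(s["position"],s["force"])
S=camera("scene")
cv2.imwrite("pics/c4.png",cv2.resize(S["color"][150:220,150:230,::-1],(640,560),interpolation=cv2.INTER_NEAREST))
```

```text
[0.47181335 0.19417334 0.22672315] [-3.15880845 -1.01825668 13.03538379]
```

View pics/c4.png

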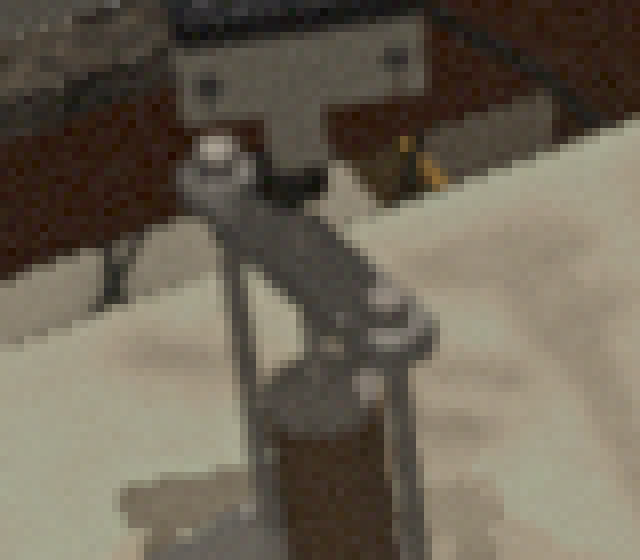

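The platen meets the clay with no gap (platen edge near (335,435)). It holds at 13 N, about 10 N of it on the clay, with no further motion. Withdrawing straight up.

Call:
step_arm([
  {"grip":0,"tx":0,"ty":0,"tz":-0.001,"spin":0},
  {"grip":0,"tx":0,"ty":0,"tz":-0.003,"spin":0},
  {"grip":0,"tx":0,"ty":0,"tz":-0.008,"spin":0},
  {"grip":0,"tx":0,"ty":0,"tz":-0.02,"spin":0},
  {"grip":0,"tx":0,"ty":0,"tz":-0.04,"spin":0},
  {"grip":0,"tx":0,"ty":0,"tz":-0.06,"spin":0},
  {"grip":0,"tx":0,"ty":0,"tz":-0.08,"spin":0},
  {"grip":0,"tx":0,"ty":0,"tz":-0.1,"spin":0},
  {"grip":0,"tx":0,"ty":0,"tz":-0.11,"spin":0},
  {"grip":0,"tx":0,"ty":0,"tz":-0.11,"spin":0},
])

```text
t: 10.3
position: [0.4719, 0.1942, 0.3356]
ee_rot: [[-0.956, 0.293, 0.001], [0.293, 0.956, 0.001], [-0.001, 0.001, -1.0]]
force: [0.0, 0.8, 0.5]
grip_width: 0.003
```

Run:
```python
from m import *
import pickle
s=sense();print(s["position"],s["force"])
S=camera("scene");S0=pickle.load(open("scene.pkl","rb"))
for c in (S0,S): print(blob(c,(186,172),12,45))
f=lambda c:cv2.resize(c["color"][150:230,160:220,::-1],(390,520),interpolation=cv2.INTER_NEAREST)
cv2.imwrite("pics/c5.png",np.hstack([f(S0),f(S)]))
for z in (.223,.2125): print(z,proj(S,[.4705,.1948,z-.006]))
```

```text
[0.47193257 0.1941735  0.33556543] [0.03422145 0.75191376 0.45278562]
[([182, 162, 10, 11, 54], [186.74, 167.87])]
[([181, 167, 10, 9, 68], [185.74, 170.72])]
0.223 [185.39542959 168.22210837]
0.2125 [185.81076026 171.44918303]
```

View pics/c5.png

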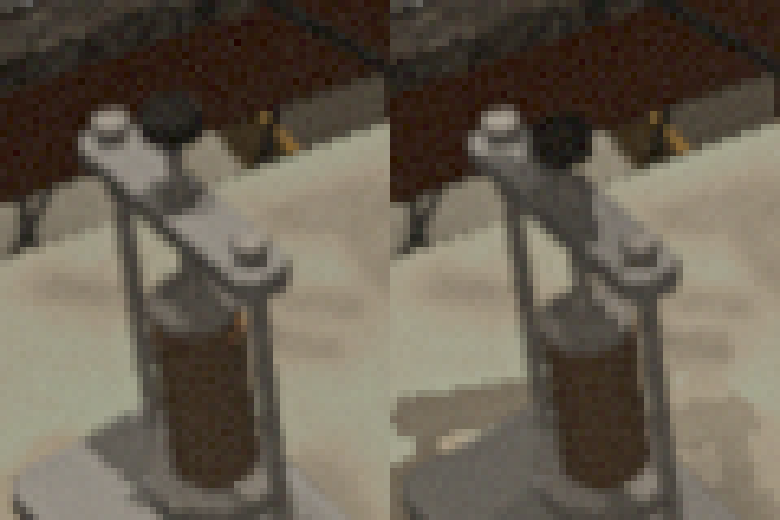

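The knob dropped by about 3 px (about 10 mm). The platen now sits flush on the clay, which stands where it was, and the fingers are clear.

```bash
python3 -c "
from h import *
print(sign_off())"
```

```text
the job is handed in; nothing more can be done
None
```

I pressed the left trimmer's knob (the one with the clay under it) down by about 10 mm with shut fingertips, then withdrew straight up and handed the job in at about 10.4 s.

- **Seating:** The spindle slid at about 3 N and then stopped, with the knob top at about 0.213 m. Another 1.7 mm of commanded travel moved it only 0.1 mm. The wrist reading rose to 13 N, of which about 10 N was on the clay (limit 30 N).
- **Final picture:** The platen sits flush on the clay, which is upright in its old place. The knob is lower by 3 px, as expected, and the gripper is about 11 cm above it with no contact force.
- **Small disagreements:** The stop came about 1 mm higher than the nominal heights imply (0.2115 m). The two-camera rays for the knob missed each other by 3 mm. Both are near the stated calibration accuracy.
- **Not checked:** I did not take a closing overview of the bench. The arm went nowhere near the empty trimmer or the loose items.

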